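# Pop the label printer's lid by its thumb pad

### The job

The label printer on the bench needs a new roll: open its lid by pressing the red thumb pad on it down once, all the way, so that the push-to-open catch lets go, then take your finger away and let the lid spring up by itself. Watch that it swings right up and stays open for a couple of seconds, and do not push it back down (a second press would lock it again); leave the tins and the spare roll where they stand.

Things in the scene. Friction and masses are not known exactly. Their poses are not given: they have to be found in the camera images.
- printer: label printer, fixed: light grey housing 205 mm deep (x) by 140 mm wide (y), dark grey lid, top of the shut lid 124 mm above the bench. Origin: centre of the underside. Its x axis points from its front (red stripe, control strip 100 mm high) to its back. The lid is hinged at the back, 62 mm behind the origin; its front edge lies 68 mm in front of the origin.
- thumb_pad: red ribbed thumb pad (28 x 50 mm, 1.5 mm proud) fixed on the lid, 110 mm from the hinge. Origin: centre of its top face, 20 mm behind the lid's front edge, 125.5 mm above the bench when shut; moves with the lid; z square to the lid, x points to the hinge. Press straight down: about 1.5 N, to a solid stop about 5 mm down. The catch lets go past about 3 mm; the lid then rises as the finger goes up.
- lid_hinge (a point): middle of the lid's hinge line, 118 mm above the bench; its y axis runs along the hinge. The lid is 130 mm from hinge to front edge, 140 mm wide, 6 mm thick.
- printer_lid (a joint): lid angle in rad: 0 shut and latched, -0.045 pressed to the stop (catch freed beyond about -0.027), 1.75 fully open, just past upright. A damped spring (under 2 N at the pad) swings it fully up in 1 to 2 s and holds it; its front edge sweeps up and back about the hinge: keep out of that path. Pushed down to the stop again, it latches.
- spare_roll_center (a point): spare roll of labels, white, standing on end, 76 mm across, 58 mm high with a hole through it; loose bystander; its centre, 29 mm above the bench.
- tin_a_center (a point): aluminium balm tin with lid, 72 mm across, 28 mm high; loose bystander; its centre, 14 mm above the bench.
- tin_b_center (a point): aluminium balm tin with lid, 72 mm across, 28 mm high; loose bystander; its centre, 14 mm above the bench.
- small_tin_center (a point): small aluminium balm tin, 38 mm across, 18 mm high, in front of the printer; loose bystander; its centre, 9 mm above the bench.
Things that resemble listed ones, but are neither listed nor needed, are in the scene too. Of the things that look like the printer, the largest one is meant.

How it is judged:
By the outcome, as a careful person would: the job done as asked, in the order asked, and still so for the second after the job is handed in, with the robot touching nothing.
It also fails if it takes over 29 s, if anything falls off the work surface, if the arm or the gripper's body presses on something with over 40 N, if the wrist force passes 120 N, or if a joint passes its speed limit or range.

### The arm

A 6-joint arm with a two-finger parallel gripper is mounted at the origin on the work surface. World frame = base frame: x ahead of the robot, y to its left, z up, the work surface at z = 0. Lengths are in m, angles in rad, forces in N, time in s.
With the tool pointing down it reaches from about 0.275 to 0.75 m from the base axis. Payload 10.2 kg.
Tool frame: the origin (TCP) lies midway between the tips of the shut fingers; the grasp point (between the pads) lies 19 mm behind it (env.hold_point_z is the distance from the TCP to the grasp point, in m); z points along the fingers, y is the line along which they close (so a half turn about z gives the same grasp; the last joint's range is limited). The gripper opens to 85 mm and grips with 20 to 120 N. Pads are 22 mm wide; open, the fingers measure 114 mm over their backs; the gripper's body (76 mm by 85 mm) begins 54 mm behind the grasp point. The pads swing forward as they close: fully open they stand 13 mm farther back than shut.
Start: joints at [-1.555, 0.313, 1.498, -0, 1.331, -0.223], TCP at [0.124, -0.51, 0.193] pointing down, gripper open.
Joint ranges: [-2.94, 2.94], [-0.97, 2.17], [0.19, 2.56], [-1.23, 4.37], [0.02, 3.11], [-2.88, 2.88]. Speed limits (rad/s): [2.39, 2.39, 3.01, 3.14, 3.14, 3.14].

### API

Orientations are given as a unit quaternion [x, y, z, w].
In Python, from bench import env, kinematics, monitor, eyes, job gives the robot as it stands. The module is installed in compiled form; this text tells all that it offers. Calls block until the motion is done:
- env.reach(position, orientation): joint-space move of the TCP to a pose.
- env.movel(position, velocity=0.15, frame=None, guard=None): straight line of the TCP; frame=None keeps the orientation; velocity is the mean speed in m/s. With guard (N) it stops when the force on the tool has changed by that much, and returns True; else False.
- env.set_joints(angles): joint-space move.
- env.release() and env.close_gripper(effort=None): open the fingers fully, or close them until they stop; effort is the grip in N (None keeps the last).
- env.hold(seconds).
- kinematics.ik(position, orientation): joint angles nearest the present ones, or None.
- monitor.sense(): the state.
- eyes.grab_frame(name): name is "scene" or "top" or "wrist"; returns a dict with "frame" (400x640x3 uint8, red, green, blue), "mtx" (3x3 intrinsics, pixels), "k1" (the pictures are not rectified: a ray, as slopes to the right and down, at radius r is drawn at 1 + k1 r^2 times it, then the intrinsics apply), "view" (4x4, takes a point from world to camera coordinates). Camera axes: x right, y down, z forward; pixel columns grow to the right and rows downward; lengths in m; the calibration is good to about 2 mm. A picture is of the moment at which its call begins. There is no depth.
A pose or a line that the arm cannot do raises env.MotionError and nothing moves.
- job.hand_in(): hands the job in; it is judged then, once.
The state is a dict: "clock": time; "joints": joint angles; "qvel": joint speeds; "joint_efforts": joint torques, N m; "position": TCP position; "ee_rot": TCP orientation; "contact_force": force on the tool from outside, world axes, zero at the start; "ft_torque": the same for the moment, N m; "finger_gap": opening from 0.0 (shut) to 1.0 (fully open); "gripper_force": force on a finger pad.
Only numpy, scipy, OpenCV 4.12 (cv2) and the standard library are available. Lean on these libraries where they do the work, as an engineer would, in place of code of your own. Each camera call takes 0.05 s, during which the arm holds its last target. There are 200 camera calls.

## Working session

There is one attempt and no reset: what is moved stays moved. The work goes in short steps, each a Python script; the robot and the scene stay as the last script left them, time stands still between calls to the robot, and variables do not carry over. Pictures are saved under pics/ and viewed, at most 10 in all, crops included, and the job is handed in when it is done.

```bash
mkdir -p pics
cat > h.py <<'E'
import numpy as np, cv2
from bench import env, kinematics, monitor, eyes, job
def save(f,name): cv2.imwrite('pics/'+name,cv2.cvtColor(f,cv2.COLOR_RGB2BGR))
def ray(d,u,v):
    K=d['mtx']; k=float(d['k1'])
    x,y=cv2.undistortPoints(np.array([[[u,v]]],float),np.array(K,float),np.array([k,0,0,0],float))[0,0]
    V=np.array(d['view']); R=V[:3,:3]; o=-R.T@V[:3,3]
    return o,R.T@np.array([x,y,1.])
def onplane(d,u,v,z):
    o,r=ray(d,u,v); return o+r*(z-o[2])/r[2]
def red(d):
    h=cv2.cvtColor(d['frame'],cv2.COLOR_RGB2HSV)
    m=(((h[...,0]<8)|(h[...,0]>172))&(h[...,1]>130)&(h[...,2]>60)).astype(np.uint8)
    n,l,s,c=cv2.connectedComponentsWithStats(m)
    return [(i,s[i],c[i],l) for i in range(1,n) if s[i][4]>15]
E
python3 - <<'E'
from h import *
a=eyes.grab_frame('top');b=eyes.grab_frame('scene')
save(a['frame'],'top.png');save(b['frame'],'scene.png')
for n,d in(('top',a),('scene',b)):
    for i,s,c,l in red(d): print(n,s,c.round(1),onplane(d,*c,.1255).round(3))
print(monitor.sense()['clock'])
E
```

```text
top [258 163  18  15 159] [266.7 170.1] [0.627 0.074 0.125]
top [367 231  25  21 292] [379.1 240.9] [ 0.471 -0.177  0.125]
top [493 250  19  16 177] [502.1 257.5] [ 0.437 -0.445  0.125]
top [  0 267 104   8 469] [ 50.7 270.3] [0.398 0.547 0.125]
scene [478 144  74   9 104] [513.7 147.6] [0.457 0.53  0.125]
scene [265 161  20  14 167] [274.6 167.7] [ 0.472 -0.176  0.125]
scene [170 170  15  11  95] [177.1 174.9] [ 0.471 -0.441  0.126]
scene [368 210  17  12 120] [375.8 215.5] [0.658 0.07  0.125]
0.1
```

View pics/top.png

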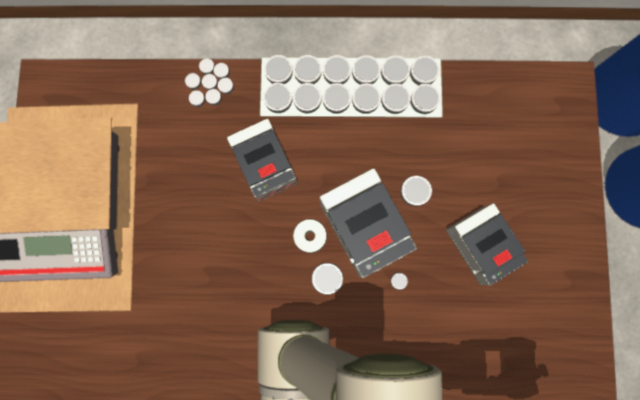

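View pics/scene.png

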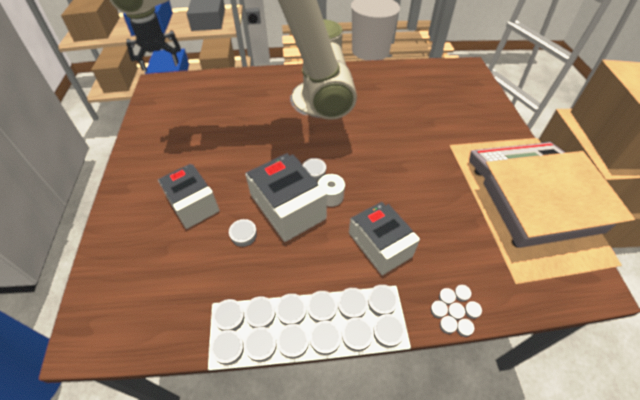

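The printer-like things in the top view are at (262,160), (368,223) and (488,245). The middle one is clearly the largest, with its pad at (379,241). Both views put that pad at (0.471, -0.177). I'll confirm it in a crop and measure the pad's yaw.

Run:
```python
from h import *
from scipy.spatial.transform import Rotation as R
a=eyes.grab_frame('top')
save(cv2.resize(a['frame'][150:310,290:450],None,fx=3.5,fy=3.5,interpolation=cv2.INTER_CUBIC),'crop.png')
i,s,c,l=max([t for t in red(a) if t[1][0]>200],key=lambda t:t[1][4])
ys,xs=np.where(l==i)
P=np.array([onplane(a,x,y,.1255)[:2] for x,y in zip(xs,ys)])
w,v=np.linalg.eigh(np.cov(P.T)); ax=v[:,0]*np.sign(v[0,0])
print(P.mean(0).round(4),'sides',np.sqrt(12*w).round(3),'to hinge',ax.round(3),np.degrees(np.arctan2(ax[1],ax[0])).round(1))
yaw=np.arctan2(ax[1],ax[0])
print(R.from_quat(monitor.sense()['ee_rot']).as_matrix().round(2))
for k in range(4):
    q=(R.from_euler('z',yaw+k*np.pi/2)*R.from_euler('x',np.pi)).as_quat()
    print(k,[None if j is None else np.round(j,2) for j in [kinematics.ik([*P.mean(0),z],q) for z in (.26,.12)]])
```

```text
[ 0.4709 -0.177 ] sides [0.028 0.05 ] to hinge [0.879 0.477] 28.5
[[ 0.97  0.24 -0.  ]
 [ 0.24 -0.97  0.  ]
 [ 0.   -0.   -1.  ]]
0 [array([-0.59,  0.22,  1.44, -0.  ,  1.48,  0.48]), array([-0.59,  0.34,  1.67, -0.  ,  1.14,  0.48])]
1 [array([-0.59,  0.22,  1.44,  0.  ,  1.48, -1.09]), array([-0.59,  0.34,  1.67,  0.  ,  1.14, -1.09])]
2 [array([-0.59,  0.22,  1.44,  0.  ,  1.48, -2.66]), array([-0.59,  0.34,  1.67,  0.  ,  1.14, -2.66])]
3 [array([-0.59,  0.22,  1.44, -0.  ,  1.48,  2.05]), array([-0.59,  0.34,  1.67, -0.  ,  1.14,  2.05])]
```

View pics/crop.png

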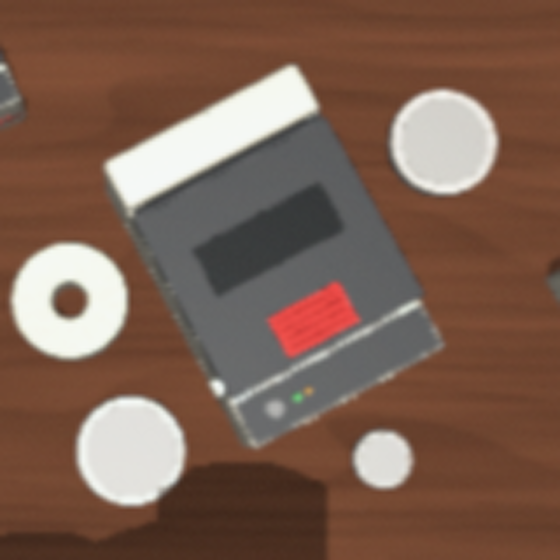

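The crop shows the largest printer, with its ribbed red pad at crop (313,320), 28 x 50 mm as specified. The tins and spare roll stand clear of it. Next I'll close the gripper, go above the pad and check with the wrist camera.

Run:
```python
from h import *
from scipy.spatial.transform import Rotation as R
env.close_gripper(20)
q=(R.from_euler('z',np.radians(28.5))*R.from_euler('x',np.pi)).as_quat()
env.reach([.471,-.177,.23],q)
d=eyes.grab_frame('wrist'); save(d['frame'],'w.png')
for i,s,c,l in red(d): print(s,c.round(1),onplane(d,*c,.1255).round(4))
t=monitor.sense(); print(t['clock'],t['position'],t['contact_force'],t['finger_gap'])
```

```text
[ 290  163   60   33 1977] [319.5 179. ] [ 0.4715 -0.1767  0.1255]
[512 306  36  20 558] [529.7 315.5] [ 0.4485 -0.4244  0.1255]
2.725 [ 0.47072221 -0.17779762  0.22986711] [-0.70664855 -0.01540478 -0.704388  ] 0.0020018404098641022
```

View pics/w.png

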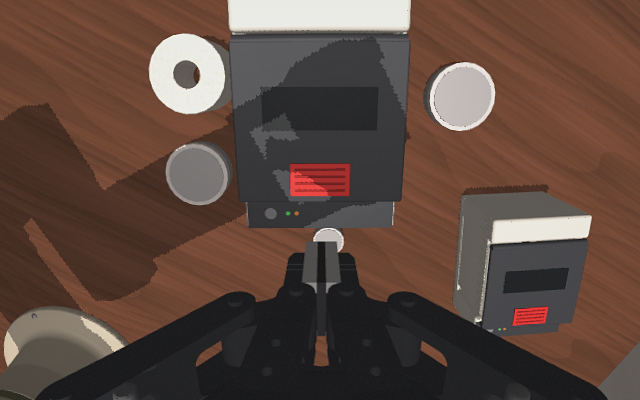

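The wrist view puts the pad at (0.4715, -0.1767), matching the earlier estimate; it's at pixel (320,179). Next comes the guarded press to the stop, then an up-and-forward retreat.

Run:
```python
from h import *
p=np.array([.4713,-.177]); f=-np.array([.879,.477])
env.movel([*p,.136],velocity=.12)
g=env.movel([*p,.1165],velocity=.02,guard=8)
t=monitor.sense(); print(g,t['clock'],t['position'].round(4) if hasattr(t['position'],'round') else t['position'],t['contact_force'])
env.movel([*(p+f*.015),.160],velocity=.2)
env.movel([*(p+f*.10),.24],velocity=.25)
t=monitor.sense(); print(t['clock'],t['position'],t['contact_force'])
env.hold(1.5)
a=eyes.grab_frame('scene'); env.hold(2)
b=eyes.grab_frame('scene'); 
save(cv2.resize(np.hstack([x['frame'][80:260,150:400] for x in (a,b)]),None,fx=1.6,fy=1.6),'open.png')
print(monitor.sense()['clock'])
```

```text
False 4.7833 [ 0.4714 -0.177   0.1166] [-0.66149168 -0.47134421  0.52201088]
5.7833 [ 0.38351214 -0.22418871  0.23874278] [ 0.21629505 -0.06415936 -0.7749689 ]
9.3833
```

View pics/open.png

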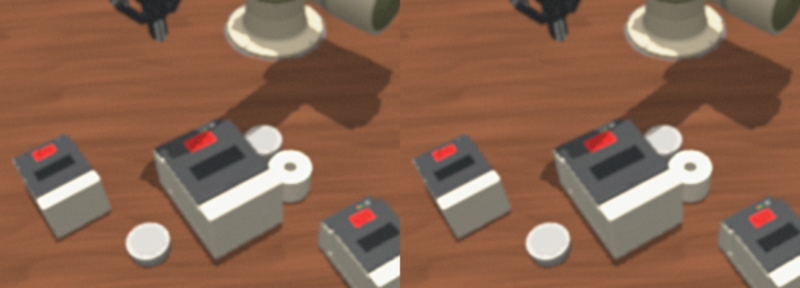

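The lid is still shut with its pad at (200,142) in the left crop. The press hit no solid stop (8 N guard not reached, only about 1.2 N felt), so the stroke was too short. I'll press deeper, watching the force, until the stop is felt.

Run:
```python
from h import *
p=np.array([.4713,-.177]); f=-np.array([.879,.477])
env.movel([*p,.14],velocity=.15)
for z in np.arange(.126,.102,-.002):
    g=env.movel([*p,z],velocity=.02,guard=8)
    t=monitor.sense(); print(round(z,4),g,np.round(t['position'],4),np.round(t['contact_force'],2))
    if g or t['contact_force'][2]>6: break
d=eyes.grab_frame('scene'); save(cv2.resize(d['frame'][60:260,150:400],None,fx=3,fy=3),'press.png')
env.movel([*(p+f*.015),.160],velocity=.2)
env.movel([*(p+f*.10),.24],velocity=.25)
env.hold(1.2)
a=eyes.grab_frame('scene'); env.hold(1.)
b=eyes.grab_frame('scene'); 
save(cv2.resize(np.hstack([x['frame'][80:260,150:400] for x in (a,b)]),None,fx=1.6,fy=1.6),'open2.png')
print(monitor.sense()['clock'])
```

```text
0.126 False [ 0.4714 -0.177   0.1261] [ 0.57 -0.64  0.11]
0.124 False [ 0.4713 -0.1769  0.1239] [ 0.11  0.19 -0.46]
0.122 False [ 0.4712 -0.1769  0.1219] [-0.73 -0.35  0.92]
0.12 False [ 0.4712 -0.177   0.1199] [ 0.29  0.55 -0.24]
0.118 False [ 0.4712 -0.177   0.1179] [ 0.26 -0.03  1.05]
0.116 False [ 0.4712 -0.1769  0.1159] [-0.06  0.75 -0.33]
0.114 False [ 0.4713 -0.177   0.1139] [0.1  0.44 0.37]
0.112 False [ 0.4712 -0.177   0.1119] [0.17 0.81 0.35]
0.11 False [ 0.4712 -0.1769  0.1099] [-0.05  0.38  0.64]
0.108 False [ 0.4713 -0.177   0.1079] [-0.17  0.59  0.05]
0.106 False [ 0.4712 -0.177   0.1059] [ 1.08  0.16 -0.39]
0.104 False [ 0.4712 -0.177   0.1039] [0.45 0.1  0.75]
0.102 False [ 0.4712 -0.1769  0.1019] [0.15 0.9  0.1 ]
17.7417
```

View pics/open2.png

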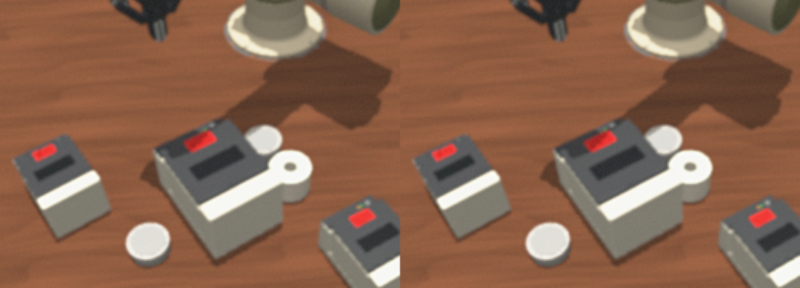

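The finger met nothing down to z = 0.102, so it wasn't over the pad. I'll look at the picture taken at full depth.

View pics/press.png

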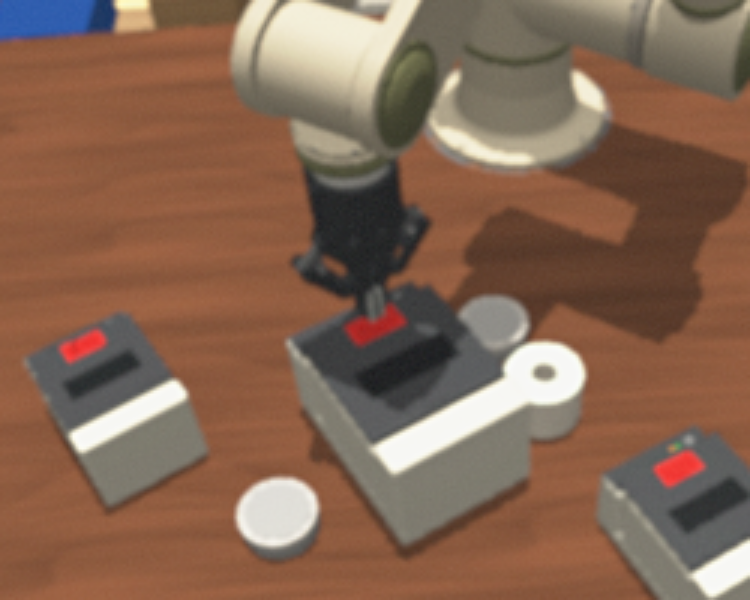

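At the reported z = 0.102 the fingertip is drawn near the pad at crop (375,318), i.e. scene pixel (275,166), as if it were hovering above the pad. I'll compare that with the projected TCP, and take close views now.

```bash
cat >> h.py <<'E'
def proj(d,P):
    V=np.array(d['view'],float)
    return cv2.projectPoints(np.array([P],float),cv2.Rodrigues(V[:3,:3])[0],V[:3,3],np.array(d['mtx'],float),np.array([float(d['k1']),0,0,0]))[0][0,0].round(1)
E
python3 - <<'E'
from h import *
d=eyes.grab_frame('scene'); a=eyes.grab_frame('top')
for z in (.102,.1255,.14,.16): print(z,proj(d,[.4712,-.177,z]))
t=monitor.sense(); w=eyes.grab_frame('wrist')
print(t['position'],t['finger_gap'],'scene tcp',proj(d,t['position']),'top',proj(a,t['position']),'wrist',proj(w,t['position']))
for n,x in(('scene',d),('top',a)):
    for i,s,c,l in red(x): print(n,s,c.round(1))
i=cv2.resize(d['frame'][60:160,170:290],(480,400)); 
u,v=map(int,proj(a,t['position'])); c=cv2.resize(a['frame'][max(v-90,0):v+60,u-75:u+75],(400,400))
save(np.hstack([i[:400,:400],c]),'dbg.png'); print(u,v,t['clock'])
E
```

```text
0.102 [275.1 173.3]
0.1255 [274.2 167.5]
0.14 [273.7 163.9]
0.16 [272.9 158.7]
[ 0.38340324 -0.22469987  0.23999997] -0.004578696692065293 scene tcp [251.2 115.1] top [410.5 282.5] wrist [319.9 227.8]
scene [478 144  74   9 108] [513.6 147.6]
scene [265 161  20  14 163] [274.6 167.8]
scene [170 170  15  11  96] [177.1 174.9]
scene [368 210  17  12 120] [375.8 215.5]
top [258 163  18  15 159] [266.7 170.1]
top [367 231  26  21 305] [379.3 241. ]
top [493 250  19  16 177] [502.1 257.5]
top [  0 267 104   8 470] [ 50.7 270.3]
410 282 17.8417
```

View pics/dbg.png

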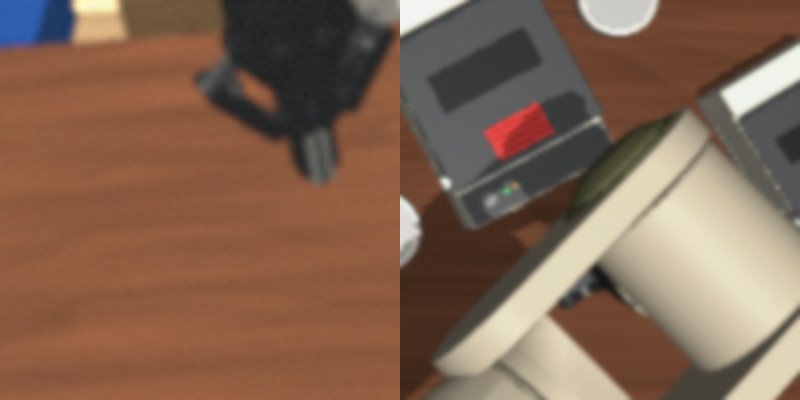

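The real tip is at scene pixel (249.5,105.5), but the reported TCP projects to (251,115). In the wrist view the tip is at row ~242, not 228. So the tip seems to sit behind the nominal TCP, and triangulating those two rays will tell by how much.

Run:
```python
from h import *
from scipy.spatial.transform import Rotation as R
d=eyes.grab_frame('scene'); w=eyes.grab_frame('wrist'); t=monitor.sense()
for v in (240,244):
    o1,r1=ray(d,249.5,105.5); o2,r2=ray(w,320,v)
    s=np.linalg.lstsq(np.c_[r1,-r2],o2-o1,rcond=None)[0]
    A,B=o1+r1*s[0],o2+r2*s[1]
    print(v,((A+B)/2).round(4),'gap',np.linalg.norm(A-B).round(4),'in tool',R.from_quat(t['ee_rot']).inv().apply((A+B)/2-t['position']).round(4))
print(t['position'],env.hold_point_z,t['clock'])
```

```text
240 [ 0.3915 -0.2219  0.2772] gap 0.0028 in tool [ 0.0085  0.0014 -0.0372]
244 [ 0.3891 -0.2227  0.2755] gap 0.0019 in tool [ 0.006   0.0009 -0.0355]
[ 0.38340336 -0.22471033  0.2400091 ] 0.0187 17.9917
```

The fingertips are about 36 mm behind the reported TCP, so contact should come at a TCP z of about 0.089. Neither earlier stroke touched anything, so the single press is still available. I'll do the guarded press now and then retreat.

Run:
```python
from h import *
p=np.array([.4713,-.177]); f=-np.array([.879,.477])
env.movel([*p,.125],velocity=.2)
env.movel([*p,.098],velocity=.1)
g=env.movel([*p,.070],velocity=.02,guard=8)
t=monitor.sense(); print(g,t['clock'],np.round(t['position'],4),np.round(t['contact_force'],2))
env.movel([*(p+f*.015),.130],velocity=.22)
env.movel([*(p+f*.10),.24],velocity=.25)
print(monitor.sense()['clock'])
env.hold(1.)
a=eyes.grab_frame('scene'); env.hold(.7)
b=eyes.grab_frame('scene'); 
save(cv2.resize(np.hstack([x['frame'][80:260,150:400] for x in (a,b)]),None,fx=1.6,fy=1.6),'open3.png')
print(monitor.sense()['clock'])
```

```text
True 20.15 [ 0.4712 -0.1772  0.083 ] [-1.37 -0.2   5.8 ]
21.2333
23.0333
```

View pics/open3.png

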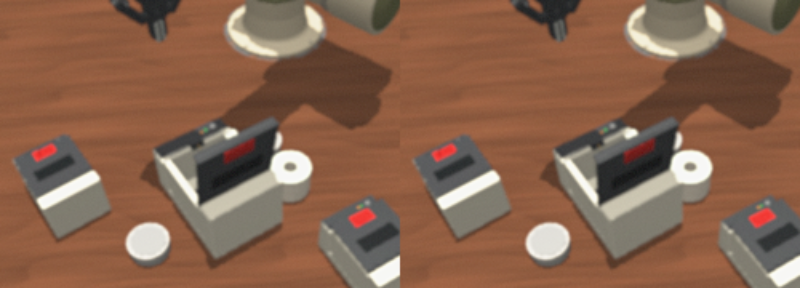

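In both frames, 0.75 s apart, the lid stands upright at crop (237,160) and the tins and roll haven't moved. I'll watch it a little longer, check that nothing changes, then hand in.

Run:
```python
from h import *
a=eyes.grab_frame('scene'); env.hold(1.6); b=eyes.grab_frame('scene')
print('changed px',(cv2.absdiff(a['frame'],b['frame']).max(2)>40).sum(), monitor.sense()['clock'])
print(job.hand_in())
```

```text
changed px 0 24.7333
the job is handed in; nothing more can be done
None
```

The lid opened on one full press of the thumb pad and was still upright, with nothing moving, when I handed in at 24.7 s; two earlier strokes stopped short of the pad without touching anything, and the tins and spare roll were not moved.

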